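# Lay out a stripped lens for cleaning

### The arm

A 6-joint arm with a two-finger parallel gripper is mounted at the origin on a cart in front of the work surface, level with it; the furniture and walls round the work are solid. World frame = base frame: x ahead of the robot, y to its left, z up, the work surface at z = 0. Lengths are in m, angles in degrees, forces in N, time in s.
With the tool pointing down it reaches from about 0.3 to 0.75 m from the base axis. Payload 8.5 kg.
Tool frame: the origin (TCP) lies on the centre line of the jaws, within the pads' length; the fingertips stand 17 mm ahead of it and the grasp point (between the pads) lies 2 mm behind it; z points along the fingers, y is the line along which they close (so a half turn about z gives the same grasp; the last joint's range is limited). The gripper opens to 85 mm and grips with 20 to 120 N. Pads are 22 mm wide; open, the fingers measure 114 mm over their backs; the gripper's body (76 mm by 85 mm) begins 54 mm behind the grasp point. The pads swing forward as they close: fully open they stand 13 mm farther back than shut.
Start: joints at [59.055, 21.807, 74.336, -0, 83.858, -12.336], TCP at [0.176, 0.521, 0.248] pointing down, gripper open.
Joint ranges: [-178.18, 178.18], [-50.72, 133.34], [12.68, 142.11], [-81.47, 261.47], [9.98, 163.14], [-165.26, 165.26]. Speed limits (degrees/s): [136.94, 136.94, 180, 180, 180, 180].

### API

Orientations are given as a 3x3 rotation matrix whose columns are the frame's x, y, z axes.
In Python, from rig import env gives the robot as it stands.
- The arm moves only by the shell command python3 -m handwheel 'ROWS' [OPENING] [FORCE]. ROWS is JSON, a list that holds one entry, the list of rows, each a list of 4 numbers: the shift along the tool's x, y, z in m, then the turn about the tool's z in rad. In form: [[[x, y, z, roll], ...]]. A call has 1 to 5 rows; each row shifts and turns the commanded pose from where the row before left it, along the tool's axes as they then stand; what a row does not reach is not made up. A row lasts 1/12 s, in which the tool goes at most 41.7 mm and 7.16 degrees, less where a joint would pass 70% of its speed; a pose out of reach is approached as far as the arm can. A call is refused whole if a number of a shift passes 0.0417 or a number of a turn 0.125, either way. A call with a gripper value outside its range is refused whole. OPENING is the opening in per cent of the stroke, from 0 (shut) to 100 (fully open), set as the call begins (- or left out, the last holds). The fingers move at their own pace and stop on an object; FORCE is the grip in N (left out, the last holds). Time passes only in rows, so rows that do not move let the fingers close. It gives the time, the measured TCP pose, the force and the opening at its end, in the units of the state.
- env.observe(): the state, without advancing time (a new reading comes with each control period).
- env.get_image(name): name is "side" or "top"; returns (picture, depth): 420x560x3 uint8, red, green, blue; 420x560 float32, m along the optical axis (not along the pixel's ray), 0 where there is no reading.
- env.camera_params(name): a dict with "K" (3x3 intrinsics, pixels), "rvec" (rotation vector, rad) and "tvec" (3), from world to camera coordinates, as OpenCV has them. Camera axes: x right, y down, z forward; pixel columns grow to the right and rows downward; lengths in m; the calibration is good to about 2 mm. A picture is of the moment at which its call begins. camera_params takes no time and is no camera call.
- env.close_job(): hands the job in, once; it reports no verdict.
The state is a dict: "time_s": time; "q": joint angles; "qvel": joint speeds; "joint_efforts": joint torques, N m; "position": TCP position; "tool_rot": TCP orientation; "ft_force": force on the tool from outside, world axes, zero at the start; "wrist_torque": the same for the moment, N m; "grip_width": finger opening in m.
Only numpy, scipy, OpenCV 4.12 (cv2) and the standard library are available. Lean on these libraries where they do the work, as an engineer would, in place of code of your own. Each camera call takes 0.05 s, during which the arm holds its last target. There are 200 camera calls.

### The job

A stepped lens has been pushed out of its barrel and its four parts stand in a stack on the felt pad. Take the stack apart and lay the parts out for cleaning, each the same way up as it stands now: each of the three glass lens cells seated flat in the recess of the white lens rest made for its diameter (large, medium, small), and the bare aluminium spacer ring flat inside the shallow steel dish. Set the parts down gently, without dropping them, tip none of them over, and leave the sample box and the pipe clamp where they are.

Things in the scene. Friction and masses are not known exactly. Their poses are not given: they have to be found in the camera images.
- front_cell_mid (a point): front lens cell, the lowest part of the stack: black round cell with glass inside, 66 mm diameter, 20 mm high, about 160 g. The point is its centre, half-way up (10 mm above its underside); z up. It stands on a fixed round grey felt pad 3 mm thick, 92 mm across. A recess 58 mm wide and 2.5 mm deep in its top holds the spacer ring
- spacer_ring_mid (a point): spacer ring, second from below: bare aluminium ring, 54 mm diameter, 35 mm open bore, 20 mm high, 70 g. The point is its centre, half-way up; z up. It stands 2.5 mm deep in the top of the front cell, and its own top has a recess 46 mm wide and 2.5 mm deep in which the middle cell stands. Fingertips 6 mm above the underside of any part clear the part below it and the rims of rests and dish
- middle_cell_mid (a point): middle lens cell, third from below: black round cell with glass inside, 42 mm diameter, 20 mm high, 80 g. The point is its centre, half-way up; z up. It stands 2.5 mm deep in the top of the spacer ring; its own top has a recess 32 mm wide and 2.5 mm deep in which the rear cell stands. Any part can be held across its diameter at any yaw with about 12 N
- rear_cell_mid (a point): rear lens cell, the top of the stack: black round cell with glass inside, 28 mm diameter, 20 mm high, 45 g. The point is its centre, half-way up; z up. It stands 2.5 mm deep in the top of the middle cell. Between the left and right halves of the worktop stand the vacuum chamber and, above it, the microscope: carry parts across close to the robot, at about 0.41 m from its axis
- large_rest_seat (a point): large lens rest, for the front cell: fixed round white plastic disc, 94 mm across and 10 mm high, with a flat-floored recess 80 mm wide and 4 mm deep. The point is the centre of the recess floor, 6 mm above the worktop; z up
- medium_rest_seat (a point): medium lens rest, for the middle cell: the same, 70 mm across and 10 mm high, recess 56 mm wide and 4 mm deep. The point is the centre of the recess floor, 6 mm above the worktop; z up
- small_rest_seat (a point): small lens rest, for the rear cell: the same, 56 mm across and 10 mm high, recess 42 mm wide and 4 mm deep. The point is the centre of the recess floor, 6 mm above the worktop; z up
- wash_dish_floor (a point): shallow round steel wash dish for the spacer ring: fixed, 117 mm across, 110 mm wide inside, rim 6 mm above its floor. The point is the centre of its floor, 2 mm above the worktop; z up
- sample_case: sample box, black, 65 x 90 x 20 mm with small samples on it, lying loose on the worktop; a bystander. Origin at the centre of its underside
- pipe_clamp: pipe clamp: bare metal hinged vacuum-flange clamp with a wing nut, 51 x 73 mm and 13 mm high, lying loose on the worktop; a bystander. Origin at the centre of its underside
Things that resemble listed ones, but are neither listed nor needed, are in the scene too. Leave any purple look-alike of the part that bears rear_cell_mid alone.

How it is judged (in metres and radians):
At the end, for the whole second after the job is handed in: Each cell upright and flat (0.05 rad) on the recess floor of its own rest (centre within 9 mm, height within 2 mm); the spacer ring flat on the floor of the steel dish inside its rim (centre within 29 mm of the dish's centre); all at rest (horizontal distance between front_cell_mid and large_rest_seat below 0.009 m and z of front_cell_mid in the frame of large_rest_seat between 0.008 and 0.012 m and angle between each of front_cell_mid, middle_cell_mid, rear_cell_mid, spacer_ring_mid's own z axis and vertical below 0.05 rad and linear speed of each of front_cell, middle_cell, rear_cell, spacer_ring below 0.02 m/s and angular speed of each of front_cell, middle_cell, rear_cell, spacer_ring below 0.2 rad/s and horizontal distance between middle_cell_mid and medium_rest_seat below 0.009 m and z of middle_cell_mid in the frame of medium_rest_seat between 0.008 and 0.012 m and horizontal distance between rear_cell_mid and small_rest_seat below 0.009 m and z of rear_cell_mid in the frame of small_rest_seat between 0.008 and 0.012 m and horizontal distance between spacer_ring_mid and wash_dish_floor below 0.029 m and z of spacer_ring_mid in the frame of wash_dish_floor between 0.008 and 0.012 m); the robot touches nothing.
It fails at once if a part of the lens is tipped over (0.7 rad) (angle between any of front_cell_mid, middle_cell_mid, rear_cell_mid, spacer_ring_mid's own z axis and vertical above 0.7 rad).
It fails at once if a part is rammed into its place (over 40 N) (contact force between front_cell and large_rest above 40 N or contact force between middle_cell and medium_rest above 40 N or contact force between rear_cell and small_rest above 40 N or contact force between spacer_ring and wash_dish above 40 N).
It fails at once if a part is let go more than 12 mm above its place ((horizontal distance between front_cell_mid and large_rest_seat below 0.05 m and z of front_cell_mid in the frame of large_rest_seat above 0.022 m and contact force between front_cell and the fingers below 0.01 N) or (horizontal distance between middle_cell_mid and medium_rest_seat below 0.05 m and z of middle_cell_mid in the frame of medium_rest_seat above 0.022 m and contact force between middle_cell and the fingers below 0.01 N) or (horizontal distance between rear_cell_mid and small_rest_seat below 0.05 m and z of rear_cell_mid in the frame of small_rest_seat above 0.022 m and contact force between rear_cell and the fingers below 0.01 N) or (horizontal distance between spacer_ring_mid and wash_dish_floor below 0.05 m and z of spacer_ring_mid in the frame of wash_dish_floor above 0.022 m and contact force between spacer_ring and the fingers below 0.01 N)).
It fails at once if the sample box is moved by more than 30 mm (distance of sample_case from where it was at the start of the episode above 0.03 m).
It fails at once if the pipe clamp is moved by more than 30 mm (distance of pipe_clamp from where it was at the start of the episode above 0.03 m).
It also fails if it takes over 136 s, if anything falls off the work surface, if the arm or the gripper's body presses on something with over 40 N, if the wrist force passes 120 N, or if a joint passes its speed limit or range.

## Working session

There is one attempt and no reset: what is moved stays moved. The work goes in short steps, Python scripts to look and compute and a shell command to move; the robot and the scene stay as the last step left them, time stands still between calls to the robot, and variables do not carry over. Pictures are saved under pics/ and viewed, on a budget of 14 in all, crops included, one or two more only if the job needs it, and the job is handed in when it is done.

```bash
ls; mkdir -p pics; python3 - <<'E'
from rig import env
import cv2,numpy as np
for n in("side","top"):
    p,d=env.get_image(n); cv2.imwrite(f"pics/{n}0.png",p[:,:,::-1]); np.savez(f"pics/{n}0.npz",p=p,d=d)
    c=env.camera_params(n); R=cv2.Rodrigues(np.array(c["rvec"]))[0]; print(n,c["K"],-R.T@np.array(c["tvec"]).ravel(),R[2])
print(env.observe())
E
```

```text
pics
side [[530.14159796   0.         275.64900358]
 [  0.         530.14159796 210.17235731]
 [  0.           0.           1.        ]] [0.31690345 1.25834049 0.9992962 ] [ 0.12873218 -0.79383826 -0.59434741]
top [[410.6832336    0.         279.23279379]
 [  0.         410.6832336  213.62664032]
 [  0.           0.           1.        ]] [0.26360182 0.04586426 1.24212936] [ 0.20838372 -0.0128872  -0.97796224]
{'time_s': 0.1, 'q': array([ 5.90559815e+01,  2.18364515e+01,  7.43794501e+01, -6.68157767e-04,
        8.38574503e+01, -1.23344913e+01]), 'qvel': array([ 0.01531336, -0.11137727, -0.23974682, -0.01372662, -0.07362633,
        0.05569881]), 'joint_efforts': array([ 3.59964935e-03, -4.49216795e+01, -2.31654632e+01, -1.71327260e-04,
        3.69535017e-03,  2.40814336e-05]), 'position': array([0.17538066, 0.52103422, 0.24778552]), 'tool_rot': array([[-9.47715676e-01,  3.19115304e-01, -6.48350751e-04],
       [ 3.19115855e-01,  9.47715069e-01, -1.10397765e-03],
       [ 2.62155614e-04, -1.25315593e-03, -9.99999180e-01]]), 'ft_force': array([-0.43909746, -0.14193911,  0.06042307]), 'wrist_torque': array([-0.0168197 ,  0.00030388, -0.03113814]), 'grip_width': 0.08533724237149344}
```

View pics/side0.png

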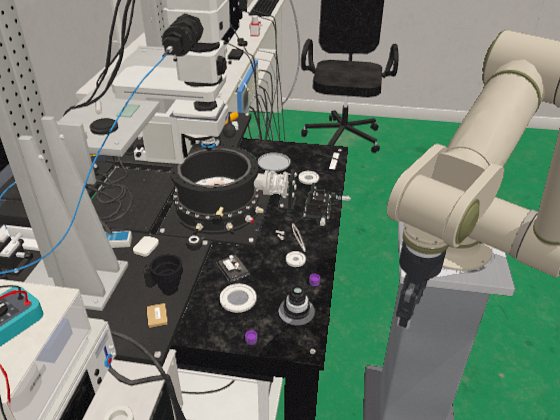

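View pics/top0.png

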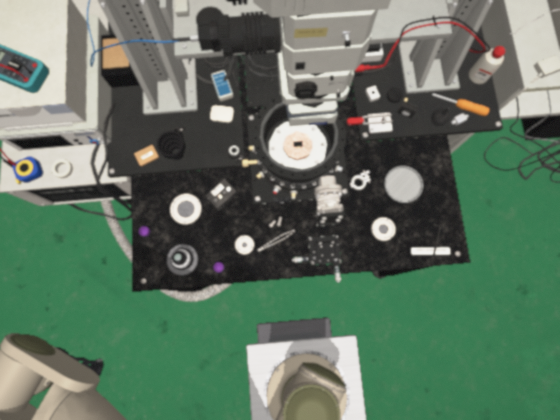

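```bash
cat > h.py <<'E'
import numpy as np,cv2
from rig import env
def cam(n):
    c=env.camera_params(n); return np.array(c["K"]),cv2.Rodrigues(np.array(c["rvec"]))[0],np.array(c["tvec"]).ravel()
def ray(n,uv,z):
    K,R,t=cam(n); o=-R.T@t; r=R.T@np.linalg.solve(K,np.array([uv[0],uv[1],1.])); return o+r*(z-o[2])/r[2]
def proj(n,P):
    K,R,t=cam(n); p=K@(R@np.array(P,float)+t); return p[:2]/p[2]
def circ(n,c,r,m=24):
    return np.array([proj(n,[c[0]+r*np.cos(a),c[1]+r*np.sin(a),c[2]]) for a in np.linspace(0,2*np.pi,m,endpoint=False)])
E
python3 - <<'E'
from h import *
S={n:np.load(f"pics/{n}0.npz") for n in("side","top")}
def blob(n,seed,w):
    p=S[n]['p'].astype(int); x,y=seed
    m=np.zeros(p.shape[:2],np.uint8); m[y-w:y+w,x-w:x+w]=(p[y-w:y+w,x-w:x+w].min(2)>120)*255
    cs=cv2.findContours(m,0,1)[0]; c=max(cs,key=cv2.contourArea); h=cv2.convexHull(c)
    M=cv2.moments(h); return (M['m10']/M['m00'],M['m01']/M['m00']),cv2.boundingRect(h)
for nm,z,a in[("large",.01,dict(top=(185,209),side=(238,298))),("small",.01,dict(top=(244,245),side=(296,259))),("med",.01,dict(top=(383,229),side=(309,178))),("dish",.008,dict(top=(404,184),side=(274,162)))]:
    for n in a:
        uv,b=blob(n,a[n],24); d=S[n]['d'][a[n][1],a[n][0]]; print(nm,n,np.round(uv,1),b,ray(n,uv,z).round(4),np.hypot(*ray(n,uv,z)[:2]).round(3))
for n,uv in[("top",(180,258)),("side",(297,293))]: print("stack top",ray(n,uv,.0755).round(4))
for n,uv in[("top",(144,231)),("top",(219,267))]: print("purple",ray(n,uv,.02).round(4))
a=cv2.resize(S['side']['p'][270:340,210:340,::-1],None,fx=5,fy=5,interpolation=2); b=cv2.resize(S['top']['p'][190:290,130:260,::-1],None,fx=5,fy=5,interpolation=2)
cv2.imwrite("pics/c1.png",cv2.resize(np.vstack([a,b]),None,fx=.68,fy=.68))
E
```

```text
large top [185.3 208.4] (170, 193, 32, 32) [0.5677 0.3164 0.01  ] 0.65
large side [237.5 297.4] (220, 283, 36, 30) [0.5668 0.325  0.01  ] 0.653
small top [244.1 244.4] (235, 235, 20, 20) [0.4407 0.1434 0.01  ] 0.463
small side [295.2 258.5] (286, 251, 20, 16) [0.4404 0.1523 0.01  ] 0.466
med top [383.2 228.5] (371, 217, 25, 24) [ 0.4524 -0.2812  0.01  ] 0.533
med side [308.3 176.9] (299, 171, 20, 13) [ 0.4518 -0.2709  0.01  ] 0.527
dish top [403.3 183.9] (385, 166, 38, 37) [ 0.5873 -0.3636  0.008 ] 0.691
dish side [272.3 170. ] (254, 153, 36, 33) [ 0.5815 -0.2977  0.008 ] 0.653
stack top [0.4083 0.3226 0.0755]
stack top [0.4115 0.3488 0.0755]
purple [0.5062 0.4414 0.02  ]
purple [0.3785 0.2215 0.02  ]
```

View pics/c1.png

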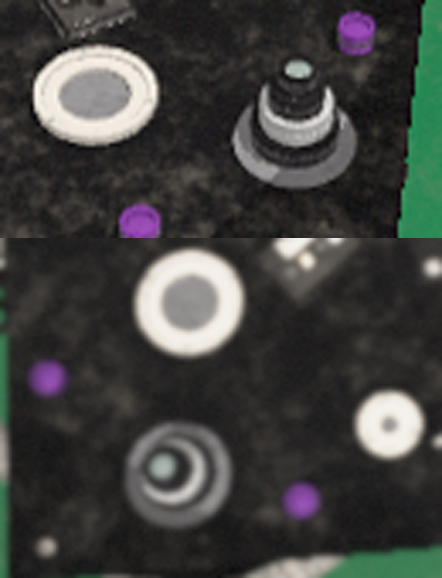

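```bash
cat >> h.py <<'E'
from scipy.optimize import least_squares
def fit(n,uv,R,z0,z1,g):
    def res(p):
        h=cv2.convexHull(np.vstack([circ(n,(p[0],p[1],z),R,60) for z in(z0,z1)]).astype(np.float32)); M=cv2.moments(h)
        return [M['m10']/M['m00']-uv[0],M['m01']/M['m00']-uv[1]]
    return least_squares(res,g,diff_step=1e-3).x
E
python3 - <<'E'
from h import *
for nm,R,z1,g,t,s in[("large",.047,.01,(.567,.32),(185.3,208.4),(237.5,297.4)),("small",.028,.01,(.44,.15),(244.1,244.4),(295.2,258.5)),("med",.035,.01,(.45,-.28),(383.2,228.5),(308.3,176.9)),("dish",.0585,.008,(.587,-.36),(403.3,183.9),None)]:
    print(nm,"top",fit("top",t,R,0,z1,g).round(4),"side",fit("side",s,R,0,z1,g).round(4) if s else None)
    b=circ("side",(*g,z1),R); print(b.min(0),b.max(0))
print("pad top",ray("top",(182.35,259.4),.003).round(4))
print("rear glass",ray("top",(177.6,257.1),.0745).round(4),ray("side",(297.4,290),.0745).round(4))
for c in[(.4,.327),(.405,.327),(.405,.333)]:
    for z,r in((.003,.046),(.0755,.014)):
        for n in("top","side"):
            b=circ(n,(*c,z),r); print(c,z,n,b.min(0).round(1),b.max(0).round(1))
E
```

```text
Traceback (most recent call last):
  File "h.py", line 16, in fit
    return least_squares(res,g,diff_step=1e-3).x
           ~~~~~~~~~~~~~^^^^^^^^^^^^^^^^^^^^^^
  File "h.py", line 14, in res
    h=cv2.convexHull(np.vstack([circ(n,(p[0],p[1],z),R,60) for z in(z0,z1)]).astype(np.float32)); M=cv2.moments(h)
                                ~~~~^^^^^^^^^^^^^^^^^^^^^^
  File "h.py", line 10, in circ
    return np.array([proj(n,[c[0]+r*np.cos(a),c[1]+r*np.sin(a),c[2]]) for a in np.linspace(0,2*np.pi,m,endpoint=False)])
                     ~~~~^^^^^^^^^^^^^^^^^^^^^^^^^^^^^^^^^^^^^^^^^^^^
  File "h.py", line 8, in proj
    K,R,t=cam(n); p=K@(R@np.array(P,float)+t); return p[:2]/p[2]
          ~~~^^^
  File "h.py", line 4, in cam
    c=env.camera_params(n); return np.array(c["K"]),cv2.Rodrigues(np.array(c["rvec"]))[0],np.array(c["tvec"]).ravel()
ValueError: time passes only in moves, steps and waits
```

Calibration calls seem limited; cache them.

```bash
sed -i 's/^def cam(n)/from functools import lru_cache\n@lru_cache\ndef cam(n)/' h.py
cat > fitall.py <<'E'
from h import *
for nm,R,z1,g,t,s in[("large",.047,.01,(.567,.32),(185.3,208.4),(237.5,297.4)),("small",.028,.01,(.44,.15),(244.1,244.4),(295.2,258.5)),("med",.035,.01,(.45,-.28),(383.2,228.5),(308.3,176.9)),("dish",.0585,.008,(.587,-.36),(403.3,183.9),None)]:
    print(nm,"top",fit("top",t,R,0,z1,g).round(4),"side",fit("side",s,R,0,z1,g).round(4) if s else None)
    b=circ("side",(*g,z1),R); print(b.min(0).round(1),b.max(0).round(1))
print("pad top",ray("top",(182.35,259.4),.003).round(4))
print("rear glass",ray("top",(177.6,257.1),.0745).round(4),ray("side",(297.4,290),.0745).round(4))
for c in[(.4,.327),(.405,.327),(.405,.333)]:
    for z,r in((.003,.046),(.0755,.014)):
        for n in("top","side"):
            b=circ(n,(*c,z),r); print(c,z,n,b.min(0).round(1),b.max(0).round(1))
E
python3 fitall.py
```

```text
large top [0.5692 0.3173] side [0.5683 0.319 ]
[219.5 283.2] [256.1 309.5]
small top [0.4414 0.1439] side [0.4412 0.1463]
[285.5 251.4] [305.4 264.7]
med top [ 0.4533 -0.2824] side [ 0.4525 -0.2794]
[299.  170.2] [319.2 181.1]
dish top [ 0.5886 -0.3649] side None
[257.5 152.5] [289.8 169.4]
pad top [0.4125 0.3329 0.003 ]
rear glass [0.4116 0.3296 0.0745] [0.4119 0.3376 0.0745]
(0.4, 0.327) 0.003 top [169.2 248.2] [199.7 278.8]
(0.4, 0.327) 0.003 side [283.8 294.7] [320.  321.6]
(0.4, 0.327) 0.0755 top [173.6 256.1] [183.5 266. ]
(0.4, 0.327) 0.0755 side [297.1 283.2] [308.5 291.3]
(0.405, 0.327) 0.003 top [169.1 246.6] [199.7 277.1]
(0.405, 0.327) 0.003 side [281.8 294.5] [318.  321.3]
(0.405, 0.327) 0.0755 top [173.6 254.4] [183.4 264.2]
(0.405, 0.327) 0.0755 side [295.1 283. ] [306.4 291.1]
(0.405, 0.333) 0.003 top [167.2 246.8] [197.7 277.2]
(0.405, 0.333) 0.003 side [281.5 296.1] [317.8 323.2]
(0.405, 0.333) 0.0755 top [171.5 254.6] [181.3 264.4]
(0.405, 0.333) 0.0755 side [294.8 284.7] [306.2 292.8]
```

```bash
python3 -m handwheel '[[[0,0,0,0.125],[0,0,0,0.125],[0,0,0,0.125],[0,0,0,0.125],[0,0,0,0.125]]]' 100 20; python3 -m handwheel '[[[0,0,0,0.125],[0,0,0,0.125],[0,0,0,0.125],[0,0,0,0.125],[0,0,0,0.121]]]'; python3 -m handwheel '[[[-0.0234,0.0296,0,0],[-0.0234,0.0296,0,0],[-0.0234,0.0296,0,0],[-0.0234,0.0296,0,0],[-0.0234,0.0296,0,0]]]'; python3 -m handwheel '[[[-0.0234,0.0296,0,0],[-0.0234,0.0296,0,0],[-0.0234,0.0296,0,0],[0,0,0,0],[0,0,0,0]]]'
```

```text
time_s: 0.52
position: [0.1754, 0.5211, 0.2479]
tool_rot: [[-0.577, 0.817, -0.0], [0.817, 0.577, -0.001], [-0.0, -0.001, -1.0]]
ft_force: [-0.4, -0.6, 0.5]
grip_width: 0.0852
time_s: 0.93
position: [0.1754, 0.5211, 0.248]
tool_rot: [[0.006, 1.0, -0.0], [1.0, -0.006, -0.001], [-0.001, -0.0, -1.0]]
ft_force: [0.3, 0.3, 0.0]
grip_width: 0.0852
time_s: 1.35
position: [0.3245, 0.4029, 0.2481]
tool_rot: [[-0.0, 1.0, -0.001], [1.0, 0.0, -0.0], [-0.0, -0.001, -1.0]]
ft_force: [0.1, 1.7, 0.7]
grip_width: 0.0851
time_s: 1.77
position: [0.4134, 0.3328, 0.2477]
tool_rot: [[0.003, 1.0, -0.001], [1.0, -0.003, -0.0], [-0.0, -0.001, -1.0]]
ft_force: [-0.1, -0.4, 0.5]
grip_width: 0.0854
```

```bash
python3 -m handwheel '[[[0,0,0.032,0],[0,0,0.032,0],[0,0,0.032,0],[0,0,0.012,0],[0,0,0,0]]]' 60 ; python3 - <<'E'
from h import *
o=env.observe(); print(o['position'],o['grip_width'])
im=[]
for n in("side","top"):
    p,d=env.get_image(n); np.savez(f"pics/{n}1.npz",p=p,d=d)
    P=o['position']; u=proj(n,P-[0,0,.017]).astype(int); print(n,u,[proj(n,P+np.array(v)).round(1) for v in([0.03,0,-.017],[-.03,0,-.017])])
    u=proj(n,[.412,.334,.07]).astype(int)
    im.append(cv2.resize(p[u[1]-50:u[1]+50,u[0]-65:u[0]+65,::-1],None,fx=5,fy=5,interpolation=2)); print(u-[65,50])
cv2.imwrite("pics/c2.png",cv2.resize(np.vstack(im),None,fx=.6,fy=.6))
E
```

```text
time_s: 2.18
position: [0.41, 0.3341, 0.1374]
tool_rot: [[-0.001, 1.0, -0.006], [1.0, 0.001, -0.003], [-0.003, -0.006, -1.0]]
ft_force: [0.6, 0.1, 0.0]
grip_width: 0.0511
[0.40996821 0.33413754 0.1374389 ] 0.0511035037123499
side [298 275] [array([286.5, 273.9]), array([311.4, 276.8])]
[232 240]
top [171 256] [array([171.5, 245.2]), array([172.2, 267.1])]
[111 207]
```

View pics/c2.png

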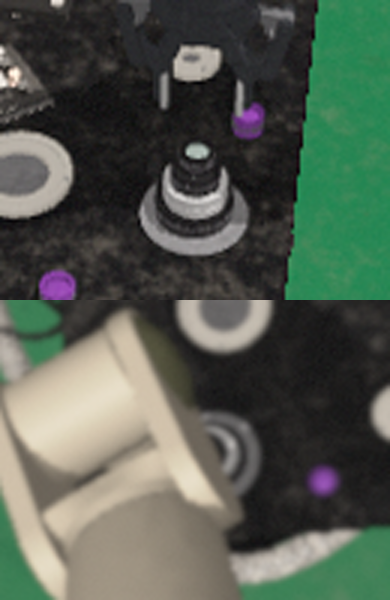

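```bash
python3 -m handwheel '[[[0.001,0,0.02,0],[0,0,0.02,0],[0,0,0.01,0],[0,0,0,0],[0,0,0,0]]]'; python3 -m handwheel '[[[0,0,0.005,0],[0,0,0.005,0],[0,0,0,0],[0,0,0,0],[0,0,0,0]]]'
```

```text
time_s: 2.7
position: [0.4126, 0.3354, 0.0913]
tool_rot: [[-0.0, 1.0, 0.001], [1.0, 0.0, 0.001], [0.001, 0.001, -1.0]]
ft_force: [0.2, 0.2, 0.2]
grip_width: 0.0513
time_s: 3.12
position: [0.4124, 0.3351, 0.0806]
tool_rot: [[0.0, 1.0, 0.0], [1.0, -0.0, 0.0], [0.0, 0.0, -1.0]]
ft_force: [-0.6, 0.5, 0.7]
grip_width: 0.0512
```

```bash
python3 -m handwheel '[[[0,0,0.001,0],[0,0,0,0],[0,0,0,0],[0,0,0,0],[0,0,0,0]]]' 20 20;  python3 -m handwheel '[[[0,0,0,0],[0,0,0,0],[0,0,0,0],[0,0,0,0],[0,0,0,0]]]' 0 20
```

```text
time_s: 3.53
position: [0.4123, 0.3351, 0.0795]
tool_rot: [[-0.0, 1.0, 0.0], [1.0, 0.0, 0.0], [0.0, 0.0, -1.0]]
ft_force: [-0.7, -0.9, 1.9]
grip_width: 0.027
time_s: 3.95
position: [0.4123, 0.3351, 0.0795]
tool_rot: [[-0.0, 1.0, 0.0], [1.0, 0.0, 0.0], [0.0, 0.0, -1.0]]
ft_force: [-0.9, -0.8, 3.9]
grip_width: 0.0268
```

```bash
python3 -m handwheel '[[[0,0,-0.005,0],[0,0,-0.015,0],[0,0,-0.02,0],[0,0,-0.01,0],[0,0,0,0]]]'; python3 -m handwheel '[[[-0.01,0.001,0,0],[-0.03,0.005,0,0],[-0.035,0.006,0,0],[-0.035,0.005,0,0],[-0.035,0.005,0,0]]]';  python3 -m handwheel '[[[-0.03,0.005,0,0],[-0.015,0.002,0,0],[0,0,0.02,0],[0,0,0.02,0],[0,0,0.01,0]]]'; python3 -m handwheel '[[[0,0,0.03,0],[0,0,0.01,0],[0,0,0,0],[0,0,0,0]]]'
cat > look.py <<'E'
import sys
from h import *
# look.py out x y z half  -> crops of both cameras, or given camera
out,x,y,z,w=sys.argv[1],*map(float,sys.argv[2:6]); w=int(w); ns=sys.argv[6:] or ["side","top"]; im=[]
for n in ns:
    p,d=env.get_image(n); np.savez(f"pics/{out}_{n}.npz",p=p,d=d); u=proj(n,[x,y,z]).astype(int); s=max(1,380//(2*w))
    u=np.clip(u,w,[559-w,419-w]); print(n,"origin",u-w,"scale",s); im.append(cv2.resize(p[u[1]-w:u[1]+w,u[0]-w:u[0]+w,::-1],None,fx=s,fy=s,interpolation=2))
cv2.imwrite(f"pics/{out}.png",np.hstack(im)); print(env.observe()['position'])
E
python3 look.py c3 .4413 .145 .03 40
```

```text
time_s: 4.37
position: [0.4131, 0.3355, 0.1314]
tool_rot: [[-0.0, 1.0, 0.004], [1.0, 0.0, 0.002], [0.002, 0.004, -1.0]]
ft_force: [-0.1, 0.1, -1.1]
grip_width: 0.0272
time_s: 4.78
position: [0.4335, 0.188, 0.1282]
tool_rot: [[-0.001, 1.0, -0.002], [1.0, 0.001, -0.0], [-0.0, -0.002, -1.0]]
ft_force: [0.4, -0.7, -1.6]
grip_width: 0.027
time_s: 5.2
position: [0.4399, 0.1439, 0.0768]
tool_rot: [[0.001, 1.0, -0.004], [1.0, -0.001, -0.0], [-0.0, -0.004, -1.0]]
ft_force: [0.4, 0.1, -0.9]
grip_width: 0.0273
time_s: 5.53
position: [0.4407, 0.1446, 0.0387]
tool_rot: [[0.0, 1.0, -0.002], [1.0, -0.0, -0.0], [-0.0, -0.002, -1.0]]
ft_force: [-0.1, 0.8, 0.4]
grip_width: 0.0271
side origin [255 211] scale 4
top origin [203 203] scale 4
[0.44149056 0.14481668 0.03979041]
```

View pics/c3.png

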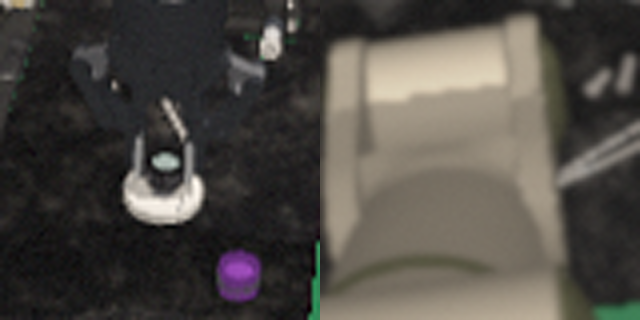

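```bash
python3 -c "
from h import *
print(ray('side',(296.25,251.25),.0348))"; python3 -m handwheel '[[[0,0,0.004,0],[0,0,0.003,0],[0,0,0.001,0],[0,0,0,0],[0,0,0,0]]]'
```

```text
[0.43852436 0.14969041 0.0348    ]
time_s: 6.05
position: [0.4413, 0.1451, 0.0314]
tool_rot: [[-0.0, 1.0, 0.0], [1.0, 0.0, -0.0], [-0.0, 0.0, -1.0]]
ft_force: [0.5, 0.1, -0.5]
grip_width: 0.0267
```

```bash
python3 -m handwheel '[[[-0.0015,0.001,0.001,0],[0,0,0.001,0],[0,0,0,0],[0,0,0,0]]]'; python3 -m handwheel '[[[0,0,0.001,0],[0,0,0,0],[0,0,0,0]]]'
```

```text
time_s: 6.38
position: [0.4426, 0.1434, 0.0299]
tool_rot: [[-0.0, 1.0, 0.001], [1.0, 0.0, -0.0], [-0.0, 0.001, -1.0]]
ft_force: [-1.2, -1.1, 8.8]
grip_width: 0.0268
time_s: 6.63
position: [0.4426, 0.1434, 0.0298]
tool_rot: [[-0.0, 1.0, 0.002], [1.0, 0.0, -0.0], [-0.0, 0.002, -1.0]]
ft_force: [-5.3, -1.0, 21.0]
grip_width: 0.0269
```

```bash
python3 -m handwheel '[[[0,0,-0.0015,0],[0,0,0,0],[0,0,0,0]]]'; python3 -m handwheel '[[[0,0,0,0],[0,0,0,0],[0,0,0,0],[0,0,0,0]]]' 60; python3 -m handwheel '[[[0,0,-0.01,0],[0,0,-0.02,0],[0,0,-0.04,0],[0,0,-0.04,0],[0,0,0,0]]]'; python3 -m handwheel '[[[0.03,-0.005,0,0],[0.04,-0.006,0,0],[0.04,-0.006,0,0],[0.04,-0.006,0,0],[0.03,-0.005,0,0]]]' 75; python3 -m handwheel '[[[0.01,-0.002,0.03,0],[0,0,0,0],[0,0,0,0]]]'; python3 look.py c4 .4413 .145 .02 70
```

```text
time_s: 6.88
position: [0.4425, 0.1435, 0.0299]
tool_rot: [[0.0, 1.0, 0.0], [1.0, -0.0, 0.0], [0.0, 0.0, -1.0]]
ft_force: [-0.3, -1.7, 5.5]
grip_width: 0.0271
time_s: 7.22
position: [0.4422, 0.1435, 0.0297]
tool_rot: [[-0.0, 1.0, -0.0], [1.0, 0.0, -0.0], [-0.0, -0.0, -1.0]]
ft_force: [0.3, 0.8, 0.2]
grip_width: 0.051
time_s: 7.63
position: [0.4449, 0.1438, 0.1459]
tool_rot: [[-0.0, 1.0, 0.011], [1.0, 0.0, 0.001], [0.001, 0.011, -1.0]]
ft_force: [1.1, 0.0, 1.3]
grip_width: 0.0513
time_s: 8.05
position: [0.4134, 0.3261, 0.1397]
tool_rot: [[-0.001, 1.0, 0.0], [1.0, 0.001, 0.0], [0.0, 0.0, -1.0]]
ft_force: [0.3, -0.3, -0.0]
grip_width: 0.0641
time_s: 8.3
position: [0.4115, 0.3333, 0.1089]
tool_rot: [[-0.001, 1.0, -0.003], [1.0, 0.001, -0.002], [-0.002, -0.003, -1.0]]
ft_force: [0.5, -0.4, -0.1]
grip_width: 0.0639
side origin [225 184] scale 2
top origin [173 173] scale 2
[0.4128106  0.33279307 0.11052273]
```

View pics/c4.png

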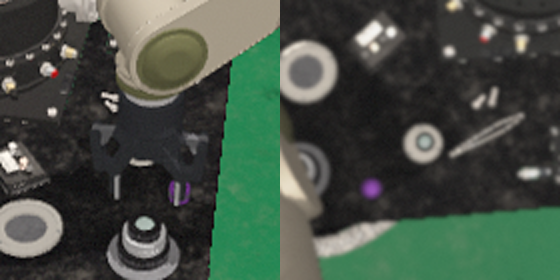

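```bash
python3 -m handwheel '[[[0.0015,0,0.02,0],[0,0,0.015,0],[0,0,0.008,0],[0,0,0.0065,0],[0,0,0,0]]]'; python3 -m handwheel '[[[0,0,0,0],[0,0,0,0],[0,0,0,0],[0,0,0,0],[0,0,0,0]]]' 0 20;python3 -m handwheel '[[[0,0,0,0],[0,0,0,0],[0,0,0,0]]]'
```

```text
time_s: 8.82
position: [0.4125, 0.3344, 0.0601]
tool_rot: [[0.001, 1.0, -0.001], [1.0, -0.001, -0.0], [-0.0, -0.001, -1.0]]
ft_force: [-0.4, 1.2, 0.9]
grip_width: 0.0638
time_s: 9.23
position: [0.4128, 0.3351, 0.0613]
tool_rot: [[-0.0, 1.0, 0.002], [1.0, 0.0, 0.0], [0.0, 0.002, -1.0]]
ft_force: [0.0, -2.0, 6.5]
grip_width: 0.0413
time_s: 9.48
position: [0.4128, 0.3351, 0.0613]
tool_rot: [[-0.0, 1.0, 0.002], [1.0, 0.0, 0.0], [0.0, 0.002, -1.0]]
ft_force: [0.1, -3.1, 6.3]
grip_width: 0.0411
```

```bash
python3 -m handwheel '[[[0,0,-0.005,0],[0,0,-0.02,0],[0,0,-0.035,0],[0,0,-0.03,0],[0,0,-0.01,0]]]'; python3 -m handwheel '[[[-0.01,0,0,0],[-0.025,0,0,0],[-0.036,0,0,0],[-0.036,0,0,0],[-0.036,0,0,0]]]';  python3 -m handwheel '[[[-0.036,0,0,0],[-0.036,0,0,0],[-0.036,0,0,0],[-0.036,0,0,0],[-0.036,0,0,0]]]'; python3 -m handwheel '[[[-0.036,0,0,0],[-0.036,0,0,0],[-0.036,0,0,0],[-0.036,0,0,0],[-0.033,0.01,0,0]]]';python3 -m handwheel '[[[-0.03,0.01,0,0],[-0.03,0.01,0,0],[-0.02,0.01,0,0],[0,0,0,0],[0,0,0,0]]]'
```

```text
time_s: 9.9
position: [0.4133, 0.3358, 0.1648]
tool_rot: [[-0.0, 1.0, 0.006], [1.0, 0.0, 0.003], [0.003, 0.006, -1.0]]
ft_force: [0.8, 0.7, -0.5]
grip_width: 0.0413
time_s: 10.32
position: [0.411, 0.1902, 0.1592]
tool_rot: [[-0.001, 1.0, -0.002], [1.0, 0.001, -0.0], [-0.0, -0.002, -1.0]]
ft_force: [1.6, 0.5, 0.3]
grip_width: 0.041
time_s: 10.73
position: [0.4109, 0.0102, 0.1595]
tool_rot: [[-0.0, 1.0, -0.002], [1.0, 0.0, 0.001], [0.001, -0.002, -1.0]]
ft_force: [1.7, -0.3, -0.2]
grip_width: 0.041
time_s: 11.15
position: [0.42, -0.1666, 0.1593]
tool_rot: [[0.001, 1.0, -0.003], [1.0, -0.001, 0.002], [0.002, -0.003, -1.0]]
ft_force: [0.8, -0.1, -1.0]
grip_width: 0.0409
time_s: 11.57
position: [0.4514, -0.2454, 0.1589]
tool_rot: [[0.001, 1.0, -0.002], [1.0, -0.001, 0.002], [0.002, -0.002, -1.0]]
ft_force: [-0.0, 0.5, -0.7]
grip_width: 0.0412
```

```bash
python3 -m handwheel '[[[-0.02,0.001,0.01,0],[-0.016,0.001,0.025,0],[0,0,0.03,0],[0,0,0.03,0],[0,0,0.02,0]]]'; python3 -m handwheel '[[[0,0,0.003,0],[0,0,0,0],[0,0,0,0],[0,0,0,0],[0,0,0,0]]]'; python3 look.py c5 .453 -.281 .03 40
```

```text
time_s: 11.98
position: [0.4526, -0.2789, 0.0427]
tool_rot: [[-0.001, 1.0, -0.003], [1.0, 0.001, 0.003], [0.003, -0.003, -1.0]]
ft_force: [0.4, -0.1, -1.1]
grip_width: 0.0412
time_s: 12.4
position: [0.4547, -0.2812, 0.0437]
tool_rot: [[-0.0, 1.0, 0.002], [1.0, 0.0, -0.002], [-0.002, 0.002, -1.0]]
ft_force: [0.6, -0.0, -0.5]
grip_width: 0.041
side origin [268 130] scale 4
top origin [344 187] scale 4
[ 0.454559   -0.28111956  0.04327874]
```

View pics/c5.png

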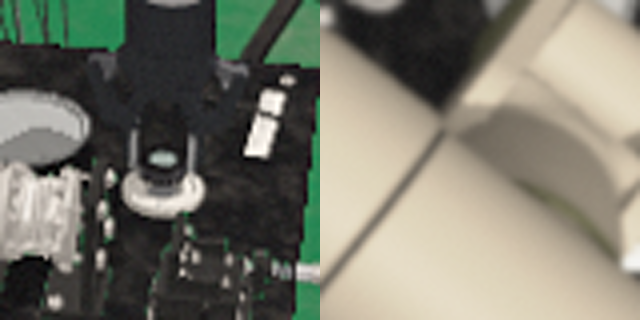

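```bash
python3 -m handwheel '[[[0,-0.001,0.005,0],[-0.001,0,0.005,0],[0,0,0.002,0],[0,0,0,0],[0,0,0,0]]]'; python3 -m handwheel '[[[0,0,0.001,0],[0,0,0.001,0],[0,0,0,0],[0,0,0,0]]]'
```

```text
time_s: 12.92
position: [0.4532, -0.2819, 0.0301]
tool_rot: [[0.0, 1.0, -0.0], [1.0, -0.0, 0.0], [0.0, -0.0, -1.0]]
ft_force: [-0.4, -0.6, -0.4]
grip_width: 0.041
time_s: 13.25
position: [0.4534, -0.282, 0.0293]
tool_rot: [[-0.0, 1.0, 0.001], [1.0, 0.0, -0.001], [-0.001, 0.001, -1.0]]
ft_force: [-3.1, 1.6, 10.0]
grip_width: 0.0412
```

```bash
python3 -m handwheel '[[[0,0,-0.001,0],[0,0,0,0]]]'; python3 -m handwheel '[[[0,0,0,0],[0,0,0,0],[0,0,0,0],[0,0,0,0]]]' 72; python3 -m handwheel '[[[0,0,-0.01,0],[0,0,-0.02,0],[0,0,-0.035,0],[0,0,-0.035,0],[0.02,-0.01,-0.03,0]]]'; python3 -m handwheel '[[[0.035,-0.015,0,0],[0.036,-0.01,0,0],[0.036,-0.006,0,0],[0.036,0,0,0],[0.036,0,0,0]]]' 90;  python3 -m handwheel '[[[0.036,0,0,0],[0.036,0,0,0],[0.036,0,0,0],[0.036,0,0,0],[0.036,0,0,0]]]'; python3 -m handwheel '[[[0.036,0,0,0],[0.036,0,0,0],[0.036,0,0,0],[0.036,0,0,0],[0.036,0,0,0]]]'; python3 -m handwheel '[[[0.03,0,0,0],[0.02,0,0,0],[0.008,0,0,0],[0,0,0,0],[0,0,0,0]]]'; python3 look.py c6 .4533 -.282 .02 60
```

```text
time_s: 13.42
position: [0.4534, -0.282, 0.0295]
tool_rot: [[-0.0, 1.0, 0.0], [1.0, 0.0, -0.0], [-0.0, 0.0, -1.0]]
ft_force: [-0.3, 0.7, -0.9]
grip_width: 0.0409
time_s: 13.75
position: [0.4533, -0.282, 0.0292]
tool_rot: [[-0.0, 1.0, -0.0], [1.0, 0.0, 0.0], [0.0, -0.0, -1.0]]
ft_force: [-0.6, -0.4, -0.1]
grip_width: 0.0616
time_s: 14.17
position: [0.4444, -0.2643, 0.1623]
tool_rot: [[0.002, 1.0, 0.003], [1.0, -0.001, -0.003], [-0.003, 0.003, -1.0]]
ft_force: [0.9, -0.3, -0.1]
grip_width: 0.0612
time_s: 14.58
position: [0.4116, -0.0815, 0.1602]
tool_rot: [[0.001, 1.0, 0.001], [1.0, -0.001, -0.0], [-0.0, 0.001, -1.0]]
ft_force: [0.9, -0.2, 0.4]
grip_width: 0.077
time_s: 15.0
position: [0.4119, 0.0988, 0.1601]
tool_rot: [[0.0, 1.0, 0.001], [1.0, -0.0, -0.0], [-0.0, 0.001, -1.0]]
ft_force: [1.0, -0.2, 0.1]
grip_width: 0.0766
time_s: 15.42
position: [0.4118, 0.2789, 0.1601]
tool_rot: [[-0.0, 1.0, 0.001], [1.0, 0.0, 0.0], [0.0, 0.001, -1.0]]
ft_force: [1.0, -0.6, -0.4]
grip_width: 0.077
time_s: 15.83
position: [0.4122, 0.3344, 0.1595]
tool_rot: [[-0.0, 1.0, -0.0], [1.0, 0.0, -0.0], [-0.0, -0.0, -1.0]]
ft_force: [0.7, -0.1, -0.5]
grip_width: 0.0768
side origin [248 112] scale 3
top origin [324 167] scale 3
[0.41240973 0.33385575 0.15953407]
```

View pics/c6.png

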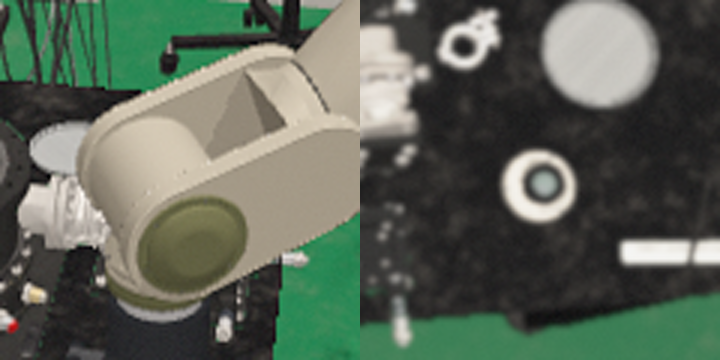

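```bash
python3 -m handwheel '[[[0.001,0,0.035,0],[0,0,0.035,0],[0,0,0.02,0],[0,0,0.01,0],[0,0,0,0]]]'; python3 -m handwheel '[[[0,0,0.01,0],[0,0,0.006,0],[0,0,0,0],[0,0,0,0]]]'; python3 -m handwheel '[[[0,0,0,0],[0,0,0,0],[0,0,0,0],[0,0,0,0],[0,0,0,0]]]' 0 20;python3 -m handwheel '[[[0,0,0,0],[0,0,0,0],[0,0,0,0]]]'
```

```text
time_s: 16.35
position: [0.4119, 0.3348, 0.0579]
tool_rot: [[0.001, 1.0, -0.003], [1.0, -0.001, -0.002], [-0.002, -0.003, -1.0]]
ft_force: [0.8, -0.2, 0.1]
grip_width: 0.0767
time_s: 16.68
position: [0.4125, 0.3361, 0.0437]
tool_rot: [[0.0, 1.0, 0.001], [1.0, -0.0, 0.0], [0.0, 0.001, -1.0]]
ft_force: [0.1, 0.8, 0.5]
grip_width: 0.0765
time_s: 17.1
position: [0.4126, 0.3362, 0.0442]
tool_rot: [[-0.0, 1.0, 0.001], [1.0, 0.0, 0.001], [0.001, 0.001, -1.0]]
ft_force: [-1.1, 0.0, 4.9]
grip_width: 0.0531
time_s: 17.35
position: [0.4126, 0.3362, 0.0442]
tool_rot: [[-0.0, 1.0, 0.001], [1.0, 0.0, 0.001], [0.001, 0.001, -1.0]]
ft_force: [-1.1, -0.8, 4.5]
grip_width: 0.0535
```

```bash
python3 -m handwheel '[[[0,0,-0.005,0],[0,0,-0.02,0],[0,0,-0.035,0],[0,0,-0.035,0],[0,0,-0.025,0]]]'; python3 -m handwheel '[[[-0.01,0,0,0],[-0.025,0,0,0],[-0.036,0,0,0],[-0.036,0,0,0],[-0.036,0,0,0]]]';  python3 -m handwheel '[[[-0.036,0,0,0],[-0.036,0,0,0],[-0.036,0,0,0],[-0.036,0,0,0],[-0.036,0,0,0]]]'; python3 -m handwheel '[[[-0.036,0,0,0],[-0.036,0,0,0],[-0.036,0,0,0],[-0.036,0,0,0],[-0.035,0.005,0,0]]]';python3 -m handwheel '[[[-0.034,0.01,0,0],[-0.03,0.02,0,0],[-0.025,0.03,0,0],[-0.02,0.03,0,0],[-0.015,0.03,0,0]]]';python3 -m handwheel '[[[-0.01,0.025,0,0],[-0.005,0.015,0,0],[-0.005,0.01,0,0],[0,0,0,0],[0,0,0,0]]]'
```

```text
time_s: 17.77
position: [0.4125, 0.3362, 0.1665]
tool_rot: [[-0.0, 1.0, 0.002], [1.0, 0.0, 0.001], [0.001, 0.002, -1.0]]
ft_force: [0.5, 0.4, -0.3]
grip_width: 0.0533
time_s: 18.18
position: [0.4115, 0.1916, 0.1631]
tool_rot: [[-0.001, 1.0, -0.001], [1.0, 0.001, -0.0], [-0.0, -0.001, -1.0]]
ft_force: [0.8, -0.4, 0.4]
grip_width: 0.0533
time_s: 18.6
position: [0.4115, 0.0114, 0.1632]
tool_rot: [[-0.0, 1.0, -0.0], [1.0, 0.0, 0.0], [0.0, -0.0, -1.0]]
ft_force: [1.0, 0.9, -0.8]
grip_width: 0.0533
time_s: 19.02
position: [0.4161, -0.1676, 0.1632]
tool_rot: [[0.001, 1.0, -0.001], [1.0, -0.001, 0.001], [0.001, -0.001, -1.0]]
ft_force: [1.6, -0.5, -1.1]
grip_width: 0.0528
time_s: 19.43
position: [0.5379, -0.292, 0.1628]
tool_rot: [[0.002, 1.0, -0.001], [1.0, -0.002, 0.0], [0.0, -0.001, -1.0]]
ft_force: [-0.1, 1.1, -0.6]
grip_width: 0.053
time_s: 19.85
position: [0.5869, -0.3098, 0.1625]
tool_rot: [[-0.0, 1.0, -0.001], [1.0, 0.0, 0.001], [0.001, -0.001, -1.0]]
ft_force: [0.5, 0.1, -1.1]
grip_width: 0.0531
```

Δy −0.054, Δz from .1625 to ~.036, then ease down.

```bash
python3 -m handwheel '[[[-0.02,0,0,0],[-0.02,0,0.02,0],[-0.014,0,0.03,0],[0,0,0.03,0],[0,0,0.03,0]]]'; python3 -m handwheel '[[[0,0,0.012,0],[0,0,0.004,0],[0,0,0,0],[0,0,0,0],[0,0,0,0]]]'; python3 look.py c7 .588 -.364 .03 40 side
```

```text
time_s: 20.27
position: [0.586, -0.3645, 0.0523]
tool_rot: [[0.001, 1.0, -0.0], [1.0, -0.001, -0.0], [-0.0, -0.0, -1.0]]
ft_force: [-0.7, 0.4, -1.4]
grip_width: 0.0531
time_s: 20.68
position: [0.588, -0.3644, 0.0396]
tool_rot: [[-0.0, 1.0, 0.003], [1.0, 0.0, -0.002], [-0.002, 0.003, -1.0]]
ft_force: [-0.9, 0.4, 0.1]
grip_width: 0.0531
side origin [233 114] scale 4
[ 0.58793644 -0.36435768  0.0393778 ]
```

View pics/c7.png

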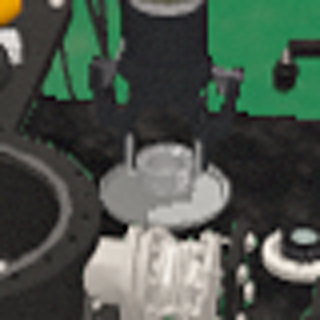

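```bash
python3 -m handwheel '[[[0,0,0.005,0],[0,0,0.004,0],[0,0,0.002,0],[0,0,0,0],[0,0,0,0]]]'; python3 -m handwheel '[[[0,0,0.001,0],[0,0,0.001,0],[0,0,0,0],[0,0,0,0]]]'; python3 -m handwheel '[[[0,0,0.001,0],[0,0,0,0],[0,0,0,0]]]'
```

```text
time_s: 21.15
position: [0.5873, -0.364, 0.0262]
tool_rot: [[0.0, 1.0, -0.0], [1.0, -0.0, 0.0], [0.0, -0.0, -1.0]]
ft_force: [1.2, 1.5, -1.2]
grip_width: 0.0533
time_s: 21.48
position: [0.5874, -0.364, 0.0257]
tool_rot: [[-0.0, 1.0, 0.001], [1.0, 0.0, -0.001], [-0.001, 0.001, -1.0]]
ft_force: [-3.3, 2.0, 9.6]
grip_width: 0.0533
time_s: 21.73
position: [0.5874, -0.3641, 0.0257]
tool_rot: [[-0.0, 1.0, 0.001], [1.0, 0.0, -0.001], [-0.001, 0.001, -1.0]]
ft_force: [-5.8, 3.8, 15.1]
grip_width: 0.0536
```

```bash
python3 -m handwheel '[[[0,0,-0.002,0],[0,0,0,0]]]'; python3 -m handwheel '[[[0,0,0,0],[0,0,0,0],[0,0,0,0],[0,0,0,0]]]' 85; python3 -m handwheel '[[[0,0,-0.01,0],[0,0,-0.02,0],[0,0,-0.035,0],[0,0,-0.035,0],[0,0,-0.035,0]]]'; python3 -m handwheel '[[[0.02,-0.02,0,0],[0.02,-0.03,0,0],[0.02,-0.03,0,0],[0.025,-0.03,0,0],[0.03,-0.025,0,0]]]' 100;  python3 -m handwheel '[[[0.03,-0.02,0,0],[0.033,-0.015,0,0],[0.036,-0.005,0,0],[0.036,0,0,0],[0.036,0,0,0]]]'; python3 -m handwheel '[[[0.036,0,0,0],[0.036,0,0,0],[0.036,0,0,0],[0.036,0,0,0],[0.036,0,0,0]]]'; python3 -m handwheel '[[[0.036,0,0,0],[0.036,0,0,0],[0.036,0,0,0],[0.036,0,0,0],[0.036,0,0,0]]]'; python3 -m handwheel '[[[0.03,0,0,0],[0.02,0,0,0],[0,0,0,0],[0,0,0,0],[0,0,0,0]]]'; python3 look.py c8 .52 -.3 .02 60 top
```

```text
time_s: 21.9
position: [0.5875, -0.3641, 0.0259]
tool_rot: [[0.0, 1.0, 0.001], [1.0, -0.0, -0.001], [-0.001, 0.001, -1.0]]
ft_force: [1.0, -0.5, -1.4]
grip_width: 0.053
time_s: 22.23
position: [0.5873, -0.3639, 0.0251]
tool_rot: [[0.0, 1.0, -0.0], [1.0, -0.0, 0.0], [0.0, -0.0, -1.0]]
ft_force: [-1.0, 0.8, 0.2]
grip_width: 0.0727
time_s: 22.65
position: [0.5871, -0.3638, 0.1626]
tool_rot: [[-0.0, 1.0, 0.0], [1.0, 0.0, -0.0], [-0.0, 0.0, -1.0]]
ft_force: [1.3, -0.2, 0.1]
grip_width: 0.0724
time_s: 23.07
position: [0.4504, -0.2484, 0.161]
tool_rot: [[0.001, 1.0, 0.0], [1.0, -0.001, -0.001], [-0.001, 0.0, -1.0]]
ft_force: [1.5, -0.1, -0.0]
grip_width: 0.0856
time_s: 23.48
position: [0.4118, -0.0767, 0.1613]
tool_rot: [[0.001, 1.0, 0.001], [1.0, -0.001, -0.001], [-0.001, 0.001, -1.0]]
ft_force: [1.2, -0.3, 0.1]
grip_width: 0.0854
time_s: 23.9
position: [0.4121, 0.1038, 0.1612]
tool_rot: [[0.0, 1.0, 0.001], [1.0, -0.0, -0.0], [-0.0, 0.001, -1.0]]
ft_force: [1.7, -0.1, -0.8]
grip_width: 0.0852
time_s: 24.32
position: [0.412, 0.284, 0.1612]
tool_rot: [[-0.0, 1.0, 0.001], [1.0, 0.0, 0.0], [0.0, 0.001, -1.0]]
ft_force: [0.4, -0.4, 1.0]
grip_width: 0.0857
time_s: 24.73
position: [0.4123, 0.3314, 0.1607]
tool_rot: [[0.0, 1.0, 0.0], [1.0, -0.0, -0.0], [-0.0, 0.0, -1.0]]
ft_force: [0.4, -0.1, -0.1]
grip_width: 0.0852
top origin [327 145] scale 3
[0.41237998 0.33113952 0.16065871]
```

View pics/c8.png

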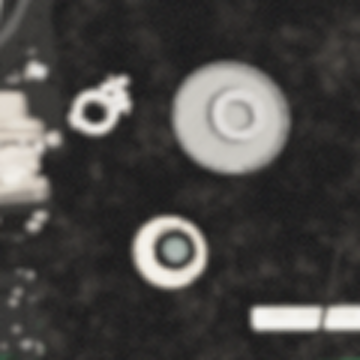

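```bash
python3 -m handwheel '[[[0.004,0,0.03,0],[0,0,0.035,0],[0,0,0.03,0],[0,0,0.015,0],[0,0,0.01,0]]]'; python3 -m handwheel '[[[0,0,0.01,0],[0,0,0.005,0],[0,0,0,0],[0,0,0,0]]]'; python3 -m handwheel '[[[0,0,0,0],[0,0,0,0],[0,0,0,0],[0,0,0,0],[0,0,0,0]]]' 0 25;python3 -m handwheel '[[[0,0,0,0],[0,0,0,0],[0,0,0,0]]]'
```

```text
time_s: 25.2
position: [0.4119, 0.3347, 0.0387]
tool_rot: [[0.002, 1.0, -0.003], [1.0, -0.002, -0.001], [-0.001, -0.003, -1.0]]
ft_force: [-0.1, -0.0, -0.5]
grip_width: 0.0855
time_s: 25.53
position: [0.4127, 0.3361, 0.026]
tool_rot: [[0.0, 1.0, 0.001], [1.0, -0.0, 0.0], [0.0, 0.001, -1.0]]
ft_force: [0.0, -0.8, 0.1]
grip_width: 0.0854
time_s: 25.95
position: [0.4128, 0.3363, 0.0266]
tool_rot: [[-0.0, 1.0, 0.002], [1.0, 0.0, 0.001], [0.001, 0.002, -1.0]]
ft_force: [-0.2, -0.3, 7.0]
grip_width: 0.0649
time_s: 26.2
position: [0.4128, 0.3363, 0.0266]
tool_rot: [[-0.0, 1.0, 0.002], [1.0, 0.0, 0.001], [0.001, 0.002, -1.0]]
ft_force: [-0.7, -0.5, 6.7]
grip_width: 0.065
```

```bash
python3 -m handwheel '[[[0,0,-0.005,0],[0,0,-0.015,0],[0,0,-0.02,0],[0,0,-0.01,0],[0,0,0,0]]]'; python3 -m handwheel '[[[-0.002,0.015,0,0],[-0.004,0.03,0,0],[-0.004,0.036,0,0],[-0.004,0.035,0,0],[-0.003,0.025,0,0]]]';  python3 -m handwheel '[[[-0.002,0.015,0,0],[0,0,0.01,0],[0,0,0.015,0],[0,0,0.008,0],[0,0,0,0]]]';python3 -m handwheel '[[[0,0,0,0],[0,0,0,0],[0,0,0,0]]]'; python3 look.py c9 .569 .3175 .03 40 side
```

```text
time_s: 26.62
position: [0.4132, 0.3366, 0.0776]
tool_rot: [[-0.0, 1.0, 0.004], [1.0, 0.0, 0.002], [0.002, 0.004, -1.0]]
ft_force: [0.5, 0.4, -1.4]
grip_width: 0.0648
time_s: 27.03
position: [0.5557, 0.3182, 0.0744]
tool_rot: [[0.001, 1.0, 0.0], [1.0, -0.001, -0.0], [-0.0, 0.0, -1.0]]
ft_force: [-0.5, -0.5, -1.1]
grip_width: 0.0652
time_s: 27.45
position: [0.5662, 0.3167, 0.0393]
tool_rot: [[-0.0, 1.0, -0.005], [1.0, 0.0, -0.002], [-0.002, -0.005, -1.0]]
ft_force: [-0.6, -0.6, -0.8]
grip_width: 0.0649
time_s: 27.7
position: [0.5684, 0.3173, 0.0431]
tool_rot: [[-0.0, 1.0, 0.001], [1.0, 0.0, 0.0], [0.0, 0.001, -1.0]]
ft_force: [-0.0, 0.6, -1.2]
grip_width: 0.0648
side origin [196 249] scale 4
[0.56841329 0.31725332 0.04310078]
```

View pics/c9.png

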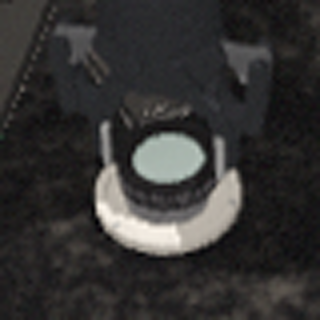

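```bash
python3 -m handwheel '[[[0,0,0.005,0],[0,0,0.004,0],[0,0,0.002,0],[0,0,0,0],[0,0,0,0]]]'; python3 -m handwheel '[[[0,0,0.001,0],[0,0,0.001,0],[0,0,0,0],[0,0,0,0]]]'
```

```text
time_s: 28.17
position: [0.5682, 0.317, 0.0311]
tool_rot: [[0.0, 1.0, -0.0], [1.0, -0.0, -0.0], [-0.0, -0.0, -1.0]]
ft_force: [0.2, -0.4, -0.5]
grip_width: 0.0649
time_s: 28.5
position: [0.5684, 0.3171, 0.0297]
tool_rot: [[-0.0, 1.0, 0.001], [1.0, 0.0, 0.0], [0.0, 0.001, -1.0]]
ft_force: [-1.2, -0.1, 3.5]
grip_width: 0.0647
```

Seated (3.5 N, expected height). Release, lift, back away clear of the view.

```bash
python3 -m handwheel '[[[0,0,0,0],[0,0,0,0],[0,0,0,0],[0,0,0,0],[0,0,0,0]]]' 100; python3 -m handwheel '[[[0,0,-0.01,0],[0,0,-0.02,0],[0,0,-0.035,0],[0,0,-0.035,0],[0,0,-0.035,0]]]'; python3 -m handwheel '[[[-0.01,-0.03,0,0],[-0.015,-0.035,0,0],[-0.02,-0.035,0,0],[-0.03,-0.025,0,0],[-0.03,-0.02,0,0]]]'; python3 -m handwheel '[[[-0.03,-0.01,0,0],[-0.03,0,0,0],[-0.035,0,0,0],[-0.035,0,0,0],[-0.02,0,0,0]]]'; python3 -m handwheel '[[[0,0,0,0],[0,0,0,0],[0,0,0,0],[0,0,0,0],[0,0,0,0]]]'; python3 - <<'E'
from h import *
p,d=env.get_image("top"); s,_=env.get_image("side")
a=p[150:290,125:425,::-1]; a=cv2.resize(a,None,fx=2.5,fy=2.5,interpolation=2)
b=cv2.resize(s[250:340,205:325,::-1],None,fx=2.5,fy=2.5,interpolation=2); o=np.zeros((a.shape[0]+b.shape[0],a.shape[1],3),np.uint8); o[:a.shape[0]]=a; o[a.shape[0]:,:b.shape[1]]=b
cv2.imwrite("pics/fin.png",o)
s0=np.load("pics/top0.npz")['p']
print(env.observe()['position'],env.observe()['ft_force'])
for nm,(x,y) in dict(box=(221,192),clamp=(360,180)).items(): print(nm,np.abs(p[y-14:y+14,x-12:x+12].astype(int)-s0[y-14:y+14,x-12:x+12]).mean())
E
```

```text
time_s: 28.92
position: [0.5683, 0.317, 0.0292]
tool_rot: [[-0.0, 1.0, -0.0], [1.0, 0.0, -0.0], [-0.0, -0.0, -1.0]]
ft_force: [0.1, 0.2, -0.3]
grip_width: 0.0855
time_s: 29.33
position: [0.568, 0.3169, 0.1666]
tool_rot: [[-0.0, 1.0, 0.0], [1.0, 0.0, 0.0], [0.0, 0.0, -1.0]]
ft_force: [0.3, 0.2, 0.5]
grip_width: 0.0852
time_s: 29.75
position: [0.4208, 0.2115, 0.1651]
tool_rot: [[-0.002, 1.0, 0.0], [1.0, 0.002, 0.0], [0.0, 0.0, -1.0]]
ft_force: [0.5, 0.6, -0.8]
grip_width: 0.0857
time_s: 30.17
position: [0.4132, 0.0596, 0.1652]
tool_rot: [[0.001, 1.0, 0.001], [1.0, -0.001, -0.001], [-0.001, 0.001, -1.0]]
ft_force: [0.2, -0.1, 0.1]
grip_width: 0.0855
time_s: 30.58
position: [0.4132, 0.0629, 0.1644]
tool_rot: [[-0.002, 1.0, 0.0], [1.0, 0.002, 0.0], [0.0, 0.0, -1.0]]
ft_force: [-0.1, -0.4, -0.7]
grip_width: 0.0854
[0.41326132 0.06267531 0.16435124] [ 0.35281894  0.55492417 -0.52585963]
box 1.2450396825396826
clamp 1.474702380952381
```

View pics/fin.png

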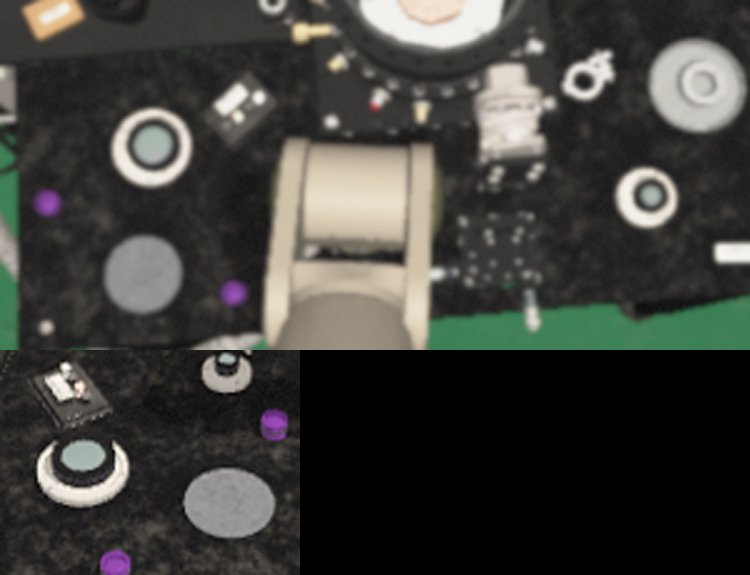

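All parts are in place (top crop: front (152,146), middle (650,196), ring (706,82); side crop: rear (227,360)); the box and clamp haven't changed. Handing in.

```bash
python3 -c "
from rig import env
print(env.close_job())"
```

```text
the job is handed in; nothing more can be done
None
```

I took the stack apart from the top down and set each part in its place. The rear cell is on the small rest, the middle cell on the medium rest, the spacer ring in the steel dish, and the front cell on the large rest. I handed the job in at about 31 s; no verdict was given.

**Last checks:**
- **Placement:** in the last pictures every part stands upright and looks centred. Each made contact at the expected height.
- **Contact force:** the highest force when setting down was about 21 N at the wrist, for the rear cell. The limit is 40 N.
- **Bystanders:** the sample box and pipe clamp look unchanged between the first and last pictures. The gripper is empty and clear of everything.

**Disagreements:**
- **Cameras:** the two cameras differed in y by 2–3 mm on the rests and up to 8 mm on the stack's top glass. I used values between the two. Centring was judged by eye from the pictures, not measured.
- **Rear cell:** the side camera put it about 3 mm off in y while held above its rest, so I shifted it 1.5 mm before lowering. In the next picture it looked centred.

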